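Sort squeeze bottles into the bottle tray

ROBOT

A 6-joint arm with a two-finger parallel gripper is mounted at the origin on a cart in front of the work surface, level with it; the furniture and walls round the work are solid. World frame = base frame: x ahead of the robot, y to its left, z up, the work surface at z = 0. Lengths are in m, angles in rad, forces in N, time in s.
With the tool pointing down it reaches from about 0.4 to 0.925 m from the base axis. Payload 12.5 kg.
Tool frame: the origin (TCP) lies midway between the tips of the shut fingers; the grasp point (between the pads) lies 19 mm behind it; z points along the fingers, y is the line along which they close (so a half turn about z gives the same grasp; the last joint's range is limited). The gripper opens to 95 mm and grips with 3 to 60 N. Pads are 20 mm wide; open, the fingers measure 119 mm over their backs; the gripper's body (75 mm by 180 mm) begins 59 mm behind the grasp point.
Start: joints at [-1.294, 0.491, 1.559, -0, 1.092, -0.106], TCP at [0.233, -0.58, 0.215] pointing down, gripper open.
Joint ranges: [-3.1, 3.1], [-0.84, 2.19], [0.05, 2.79], [-1.13, 4.28], [0.06, 2.93], [-2.69, 2.69]. Speed limits (rad/s): [2.22, 2.22, 2.79, 3.14, 3.14, 3.14].

INTERFACE

Orientations are given as a unit quaternion [x, y, z, w].
In Python, from workcell import status, optics, r gives the robot as it stands.
- The arm moves only by the shell command python3 -m inch 'ROWS' [OPENING] [FORCE]. ROWS is a JSON object of lists of equal length, an entry for each row: "dp": the shift along the world's x, y, z in mm, a list of three; "rotation": the turn, a rotation vector about the world's x, y, z in rad, a list of three. A call has 1 to 10 rows; each row shifts and turns the commanded pose from where the row before left it; what a row does not reach is not made up. A row lasts 1/10 s, in which the tool goes at most 50 mm and 8.59 degrees, less where a joint would pass 70% of its speed; a pose out of reach is approached as far as the arm can. A call with a gripper value outside its range is refused whole. OPENING is the finger opening in mm, from 0 to 95.1, set as the call begins (- or left out, the last holds). The fingers move at their own pace and stop on an object; FORCE is the grip in N (left out, the last holds). Time passes only in rows, so rows that do not move let the fingers close. It gives the time, the measured TCP pose, the force, the opening and the grip force at its end, in the units of the state.
- status.get_obs(): the state, without advancing time (a new reading comes with each control period).
- optics.grab_frame(name): name is "side" or "top" or "wrist"; returns the picture (384x512x3 uint8, red, green, blue); there is no depth.
- optics.calibration(name): a dict with "K" (3x3 intrinsics, pixels), "k1" (the pictures are not rectified: a ray, as slopes to the right and down, at radius r is drawn at 1 + k1 r^2 times it, then the intrinsics apply), "pose" (4x4, takes a point from camera to world coordinates). Camera axes: x right, y down, z forward; pixel columns grow to the right and rows downward; lengths in m; the calibration is good to about 2 mm. A picture is of the moment at which its call begins: read the wrist's pose just before it. calibration takes no time and is no camera call; for the wrist camera it gives the pose at the moment of the call.
- r.finish_job(): hands the job in; it is judged then, once.
The state is a dict: "clock": time; "joint_positions": joint angles; "joint_vel": joint speeds; "effort": joint torques, N m; "position": TCP position; "tool_rot": TCP orientation; "force": force on the tool from outside, world axes, zero at the start; "ft_torque": the same for the moment, N m; "opening": finger opening in m; "gripper_force": force on a finger pad.
Only numpy, scipy, OpenCV 4.12 (cv2) and the standard library are available. Lean on these libraries where they do the work, as an engineer would, in place of code of your own. Each camera call takes 0.05 s, during which the arm holds its last target. There are 200 camera calls.

TASK

Gather the glaze bottles for the next painter: stand the two broad squeeze bottles in the tray's two wide compartments and the two slim ones in its two narrow compartments, one bottle to a compartment, upright on the tray's floor, without dropping any (within a pair either may go in either compartment). The two middle-sized bottles do not belong to the set: leave them and the mug standing where they are.

Things in the scene. Friction and masses are not known exactly. Their poses are not given: they have to be found in the camera images.
- bottle_tray: low brown wooden tray, fixed, 73 mm (x) by 246 mm (y), open on top, a row of four compartments along y; yaw varies widely. Origin: centre of underside, z up. Floor 5 mm thick, walls and dividers 4 mm thick, 20 mm high; end boards 38 mm high. Compartments 65 mm long in x, centred at x=0: two wide (65 mm in y) centred at y=+86.5 and +17.5 mm, two narrow (48 mm in y) at y=-43 and -95 mm.
- broad_a: broad squeeze bottle, brown: round body 49 mm in diameter, straight up to 42 mm above its base, then a shoulder and a cap 30 mm wide, top at 63 to 69 mm; above it only a thin needle tip with a pin, up to 99 mm (do not grip it). Loose, upright, under 0.13 kg. Origin: centre of the underside; z up.
- broad_b: broad squeeze bottle, greyish indigo: round body 49 mm in diameter, straight up to 42 mm above its base, then a shoulder and a cap 30 mm wide, top at 63 to 69 mm; above it only a thin needle tip with a pin, up to 96 mm (do not grip it). Loose, upright, under 0.13 kg. Origin: centre of the underside; z up.
- slim_a: slim squeeze bottle, off-white: round body 32 mm in diameter, straight up to 50 mm above its base, then a shoulder and a cap 30 mm wide, top at 63 to 69 mm; above it only a thin needle tip with a pin, up to 111 mm (do not grip it). Loose, upright, under 0.13 kg. Origin: centre of the underside; z up.
- slim_b: slim squeeze bottle, blue: round body 32 mm in diameter, straight up to 50 mm above its base, then a shoulder and a cap 30 mm wide, top at 63 to 69 mm; above it only a thin needle tip with a pin, up to 109 mm (do not grip it). Loose, upright, under 0.13 kg. Origin: centre of the underside; z up.
- middle_a: middle-sized squeeze bottle, black: round body 41 mm in diameter, straight up to 44 mm above its base, then a shoulder and a cap 30 mm wide, top at 63 to 69 mm; above it only a thin needle tip with a pin, up to 84 mm (do not grip it). Loose, upright, under 0.13 kg. Origin: centre of the underside; z up. Look-alike, does not belong in the tray.
- middle_b: middle-sized squeeze bottle, dull mauve-pink: round body 42 mm in diameter, straight up to 44 mm above its base, then a shoulder and a cap 30 mm wide, top at 63 to 69 mm; above it only a thin needle tip with a pin, up to 106 mm (do not grip it). Loose, upright, under 0.13 kg. Origin: centre of the underside; z up. Look-alike, does not belong in the tray.
- mug: hand-built glazed mug, loose, whitish, with a yellow-trimmed looped neck as its handle, 130 x 189 x 128 mm, standing at the right beside the work; a bystander. Origin: centre of the underside.
Things that resemble listed ones, but are neither listed nor needed, are in the scene too. Leave any green look-alike of the slim_b alone.

How it is judged:
By the outcome, as a careful person would: the job done as asked, in the order asked, and still so for the second after the job is handed in, with the robot touching nothing.
It also fails if it takes over 99 s, if anything falls off the work surface, if the arm or the gripper's body presses on something with over 40 N, if the wrist force passes 120 N, or if a joint passes its speed limit or range.

## Working session

There is one attempt and no reset: what is moved stays moved. The work goes in short steps, Python scripts to look and compute and a shell command to move; the robot and the scene stay as the last step left them, time stands still between calls to the robot, and variables do not carry over. Pictures are saved under pics/ and viewed, at most 14 in all, crops included, and the job is handed in when it is done.

```bash
mkdir -p pics; ls; python3 - <<'E'
from workcell import status, optics, r
import cv2
for n in ("top","side"):
    im=optics.grab_frame(n); cv2.imwrite(f"pics/{n}0.png",cv2.resize(im[:,:,::-1],(800,600),interpolation=cv2.INTER_CUBIC)); cv2.imwrite(f"{n}.png",im[:,:,::-1])
    c=optics.calibration(n); print(n,c["K"],c["k1"],c["pose"])
s=status.get_obs();print(s)
E
```

```text
pics
top [[475.60442169   0.         258.02891892]
 [  0.         475.60442169 187.00641142]
 [  0.           0.           1.        ]] -0.14874692741980117 [[ 1.64663873e-03 -9.87126790e-01  1.59931202e-01  2.21626908e-01]
 [-9.99915792e-01  4.33385689e-04  1.29699937e-02 -4.08278207e-02]
 [-1.28723402e-02 -1.59939092e-01 -9.87042952e-01  1.67256381e+00]
 [ 0.00000000e+00  0.00000000e+00  0.00000000e+00  1.00000000e+00]]
side [[374.4383016    0.         257.27926241]
 [  0.         374.4383016  191.31303857]
 [  0.           0.           1.        ]] -0.11355696027107294 [[-0.86915026 -0.19331752  0.45519904  0.00932589]
 [-0.49449207  0.32585482 -0.80578919  0.79581056]
 [ 0.00744436 -0.9254442  -0.37881078  0.44376115]
 [ 0.          0.          0.          1.        ]]
{'clock': 0.1, 'joint_positions': array([-1.29360350e+00,  4.91502980e-01,  1.55939836e+00, -1.81367244e-06,
        1.09168905e+00, -1.05593345e-01]), 'joint_vel': array([-5.67971221e-04, -1.29936437e-03, -1.31888491e-03, -1.18421453e-04,
       -2.65362562e-04, -7.64739707e-05]), 'effort': array([ 1.87680613e-03, -6.13622975e+01, -2.58607185e+01,  6.94236788e-02,
        4.70173673e-02, -8.46694866e-05]), 'position': array([ 0.23340642, -0.57954776,  0.21411449]), 'tool_rot': array([ 9.81739984e-01,  1.90227114e-01, -4.35518235e-05, -4.96964078e-04]), 'force': array([ 0.22637418, -0.693866  , -0.7161377 ]), 'ft_torque': array([ 0.00816   , -0.00562069, -0.02774184]), 'gripper_force': 0.0, 'opening': 0.09502882092836736}
```

View pics/top0.png

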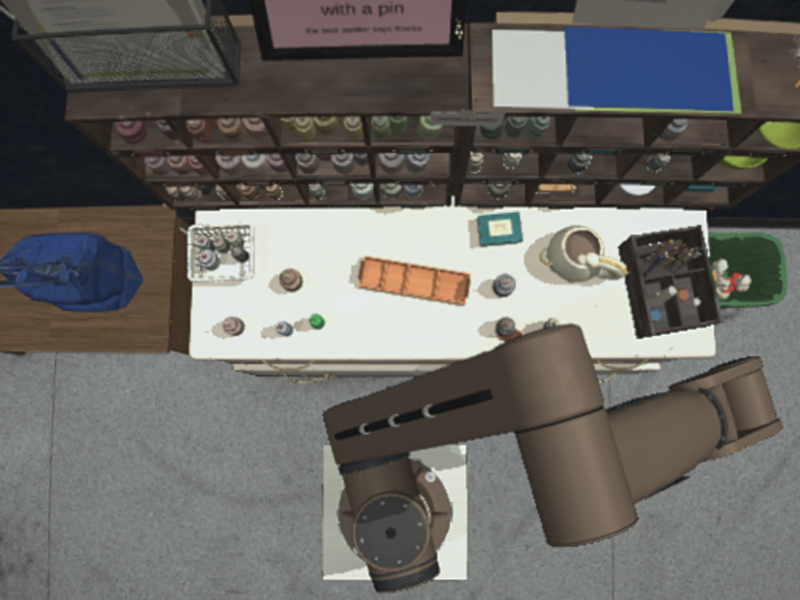

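View pics/side0.png

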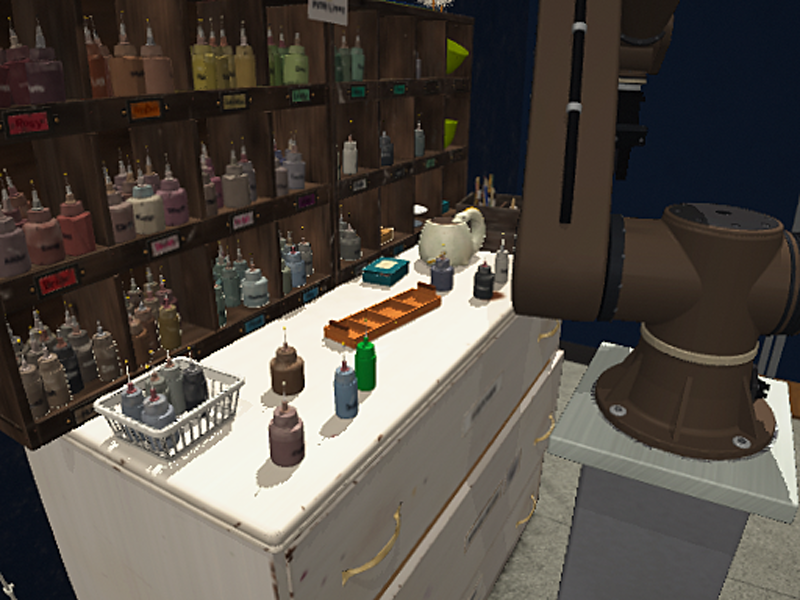

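The top view (800x600 scale) shows these items:
- brown broad_a at (290,279), mauve middle_b at (233,326), blue slim_b at (285,328) and its green look-alike at (317,321)
- indigo broad_b at (504,285), black middle_a at (506,326) and slim_a at (551,324), partly under the arm
- the tray at (415,281) and the mug at (580,250)

The side view agrees with this. Next I'll enlarge a crop to confirm.

```bash
cat > h.py <<'E'
import numpy as np, cv2
from workcell import status, optics, r
def ray(c,uv):
    K=np.array(c["K"]);k=c["k1"];d=(np.array(uv,float)-K[:2,2])/K[0,0];rd=np.hypot(*d);q=rd
    for _ in range(20): q=rd/(1+k*q*q)
    d=d*(q/rd if rd else 1);P=np.array(c["pose"]);return P[:3,3],P[:3,:3]@np.array([*d,1.])
def plane(c,uv,z):
    o,d=ray(c,uv);return (o+d*(z-o[2])/d[2])
def proj(c,p):
    P=np.array(c["pose"]);K=np.array(c["K"]);q=P[:3,:3].T@(np.array(p)-P[:3,3]);q=q[:2]/q[2];q=q*(1+c["k1"]*(q@q));return q*K[0,0]+K[:2,2]
def tri(c1,u1,c2,u2):
    o1,d1=ray(c1,u1);o2,d2=ray(c2,u2)
    t=np.linalg.lstsq(np.stack([d1,-d2],1),o2-o1,rcond=None)[0];a=o1+t[0]*d1;b=o2+t[1]*d2;return (a+b)/2,np.linalg.norm(a-b)
def yaw(s):
    from scipy.spatial.transform import Rotation as R
    y=R.from_quat(s["tool_rot"]).as_matrix()[:,1];return np.degrees(np.arctan2(y[1],y[0]))
E
python3 - <<'E'
from h import *
im=cv2.imread("top.png")[130:240,115:380]; cv2.imwrite("pics/c1.png",cv2.resize(im,None,fx=3,fy=3,interpolation=cv2.INTER_CUBIC))
im=cv2.imread("side.png")[140:310,160:340]; cv2.imwrite("pics/c2.png",cv2.resize(im,None,fx=3.5,fy=3.5,interpolation=cv2.INTER_CUBIC))
c=optics.calibration("top");s=1.5625
for n,uv in dict(broad_a=(290,279),midb=(233,326),slim_b=(285,328),green=(317,321),broad_b=(504,285),mida=(506,326),slim_a=(551,324)).items(): print(n,plane(c,np.array(uv)/s,.06).round(3))
hsv=cv2.cvtColor(cv2.imread("top.png"),cv2.COLOR_BGR2HSV)
m=cv2.inRange(hsv,(5,110,90),(18,255,255));m[:,:220]=0;m[:,310:]=0;m[:160]=0;m[200:]=0
ct=max(cv2.findContours(m,0,2)[0],key=cv2.contourArea)
b=cv2.boxPoints(cv2.minAreaRect(ct));print(b)
for z in(.025,.038):print([plane(c,p,z).round(3)[:2] for p in b])
print(yaw(status.get_obs()))
E
```

```text
broad_a [0.513 0.231 0.06 ]
midb [0.408 0.356 0.06 ]
slim_b [0.403 0.24  0.06 ]
green [0.419 0.169 0.06 ]
broad_b [ 0.499 -0.242  0.06 ]
mida [ 0.408 -0.244  0.06 ]
slim_a [ 0.412 -0.344  0.06 ]
[[228.64865 183.10812]
 [231.86484 163.81082]
 [300.29727 175.21622]
 [297.0811  194.51352]]
[array([0.503, 0.084]), array([0.572, 0.074]), array([ 0.531, -0.168]), array([ 0.462, -0.156])]
[array([0.5  , 0.083]), array([0.569, 0.073]), array([ 0.528, -0.167]), array([ 0.46 , -0.155])]
-68.06791708246608
```

View pics/c1.png

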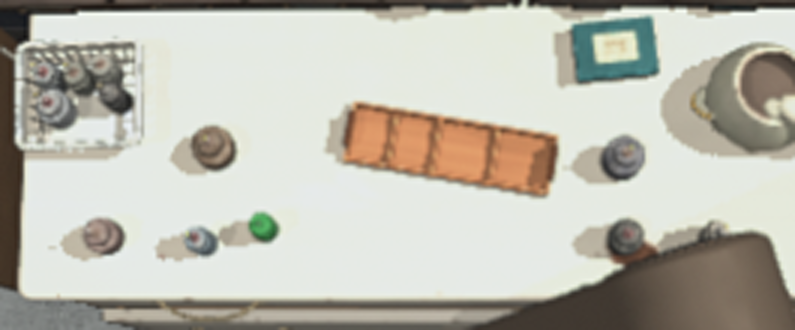

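View pics/c2.png

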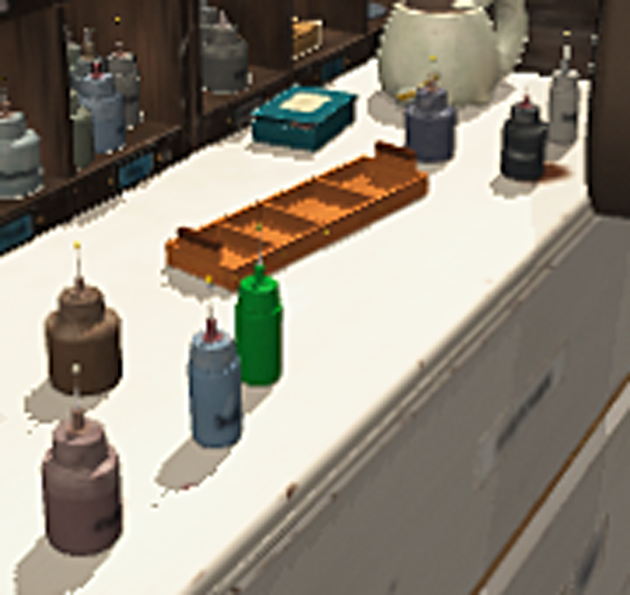

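The crops confirm the identification. Green (263,227 in the top crop) is the look-alike, and slim_b is the blue bottle at (200,241). The tray's narrow compartments are at its left, world +y (345–432), and the wide ones at its right, world -y (432–553). I'll move to a wrist viewpoint with the tool's y axis along the tray's x axis.

```bash
python3 -m inch '{"dp":[[22,33,9],[22,33,9],[22,33,9],[22,33,9],[22,33,9],[22,33,9],[22,33,9],[22,33,9],[22,33,9],[20,33,9]],"rotation":[[0,0,0.1],[0,0,0.1],[0,0,0.1],[0,0,0.1],[0,0,0.1],[0,0,0.1],[0,0,0.1],[0,0,0.1],[0,0,0.1],[0,0,0.1]]}' 70 20
python3 - <<'E'
from h import *
s=status.get_obs();print(s["position"],yaw(s),s["joint_positions"])
c=optics.calibration("wrist");im=optics.grab_frame("wrist")[:,:,::-1];cv2.imwrite("w1.png",im);cv2.imwrite("pics/w1.png",cv2.resize(im,(800,600)))
print(c["K"][0][0],c["k1"],c["pose"].round(3)); np.save("w1c.npy",c,allow_pickle=True)
E
```

```text
clock: 1.1
position: [0.4521, -0.2482, 0.3049]
tool_rot: [0.769, 0.639, -0.0, -0.0]
force: [0.1, -0.8, -1.2]
opening: 0.0701
gripper_force: 0.0
[ 0.45212185 -0.24823149  0.30486439] -10.534051573870066 [-6.30252680e-01  2.47982566e-01  1.69284613e+00  6.55321822e-05
  1.20101991e+00 -4.46422471e-01]
308.8580051576552 -0.032096084399576445 [[ 0.983 -0.175 -0.055  0.467]
 [-0.184 -0.94  -0.287 -0.167]
 [-0.001  0.292 -0.956  0.475]
 [ 0.     0.     0.     1.   ]]
```

View pics/w1.png

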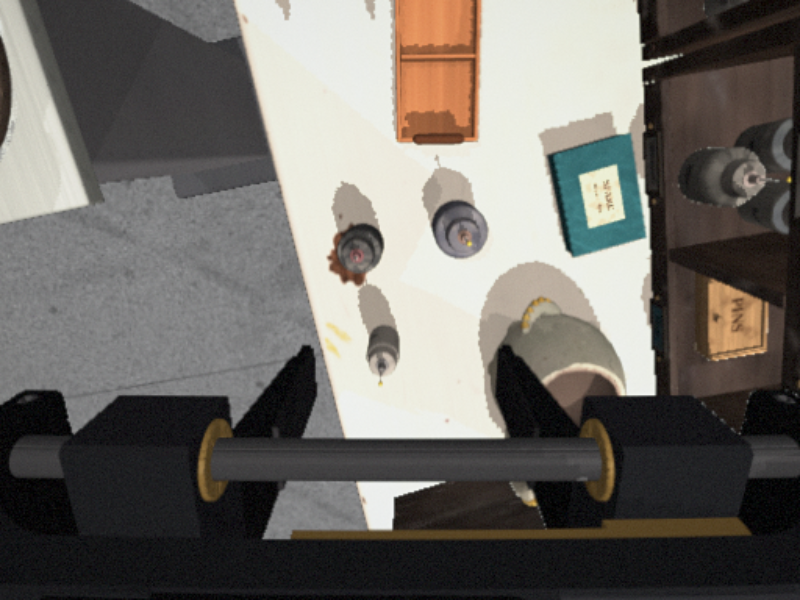

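The wrist picture shows broad_b at (460,229), middle_a at (360,248), slim_a at (382,360), the tray's wide end at (397–479, 140) and the mug at (570,350). Now I'll measure these and check them against each other.

```bash
python3 - <<'E'
from h import *
c=np.load("w1c.npy",allow_pickle=True).item();t=optics.calibration("top");s=1.5625
def P(u,z): return plane(c,np.array(u)/s,z).round(4)[:2]
print("bb body",P((460,229),.042),"cap",P((463,232),.066)); print("tri",tri(c,np.array((463,232))/s,t,np.array((623/3+115,152/3+130))))
L,R=P((433,229),.04),P((488,229),.04);print("diam",np.linalg.norm(L-R))
print("sa cap",P((382,362),.066),"body top",P((383,352),.05),"tip",P((380,383),.111))
hsv=cv2.cvtColor(cv2.imread("w1.png"),cv2.COLOR_BGR2HSV)
m=cv2.inRange(hsv,(3,90,40),(20,255,255));m[:,:240]=0;m[:,320:]=0;m[100:]=0
for row in (15,30,50,70,80):
    x=np.flatnonzero(m[row]);print(row,x[0],x[-1]+1,P((x[0]*s,row*s),.02),P(((x[-1]+1)*s,row*s),.02))
y=np.flatnonzero(m[:,280]);print(y[-1]+1,P((280*s,(y[-1]+1)*s),.0),P((280*s,(y[-1]+1)*s),.038),"div",P((438,56),.02))
im=optics.grab_frame("top")[:,:,::-1];cv2.imwrite("top2.png",im);cv2.imwrite("pics/t2.png",cv2.resize(im[130:240,115:380],None,fx=3,fy=3,interpolation=cv2.INTER_CUBIC))
E
```

```text
bb body [ 0.5025 -0.2443] cap [ 0.5027 -0.2431]
tri (array([ 0.50110378, -0.23973792,  0.08272555]), np.float64(0.0005145755637672997))
diam 0.04983783703171711
sa cap [ 0.4109 -0.3491] body top [ 0.4117 -0.3461] tip [ 0.4116 -0.3476]
15 253 308 [ 0.4773 -0.0646] [ 0.5491 -0.0778]
30 253 307 [ 0.4738 -0.0825] [ 0.5451 -0.0957]
50 254 307 [ 0.4704 -0.1073] [ 0.5415 -0.1205]
70 254 306 [ 0.4656 -0.1326] [ 0.5364 -0.1457]
80 254 306 [ 0.4631 -0.1456] [ 0.5345 -0.1588]
92 [ 0.4974 -0.1681] [ 0.495 -0.168] div [ 0.5087 -0.0964]
```

View pics/t2.png

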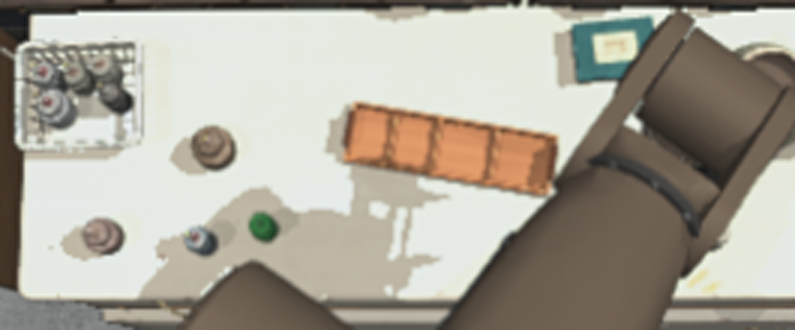

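The tray origin is about (0.5175,-0.046), with its +y axis along (-0.175,-0.985). The wide centres are (0.502,-0.131) and (0.514,-0.063), and the narrow ones are (0.525,-0.004) and (0.534,0.047). broad_b is at (0.5026,-0.2437); its measured diameter is 50 mm, close to the listed 49 mm. I'll turn the tool 25° away from the mug for this pick.

```bash
python3 -m inch '{"dp":[[13,1,0],[13,1,0],[12,1,0],[12,1,0],[0,0,-40],[0,0,-40],[0,0,-40],[0,0,-40],[0,0,-30],[0,0,0]],"rotation":[[0,0,0.11],[0,0,0.11],[0,0,0.11],[0,0,0.11],[0,0,0],[0,0,0],[0,0,0],[0,0,0],[0,0,0],[0,0,0]]}' 70 20
python3 - <<'E'
from h import *
s=status.get_obs();print(s["position"],yaw(s),s["joint_positions"])
c=optics.calibration("wrist");im=optics.grab_frame("wrist")[:,:,::-1];cv2.imwrite("pics/w2.png",cv2.resize(im,(800,600)))
print(proj(c,(.5026,-.2437,.042))*1.5625,proj(c,(.5026,-.2437,.09))*1.5625)
E
```

```text
clock: 2.2
position: [0.4995, -0.2453, 0.111]
tool_rot: [0.613, 0.79, -0.0, -0.003]
force: [-0.4, -0.4, 0.9]
opening: 0.0698
gripper_force: 0.0
[ 0.49952954 -0.24526639  0.11102092] 14.370319307210513 [-5.75106995e-01  5.25966218e-01  1.83103692e+00 -2.58495067e-05
  7.91609287e-01 -8.25885869e-01]
[412.97027812 312.30591995] [414.02007958 348.1237761 ]
```

View pics/w2.png

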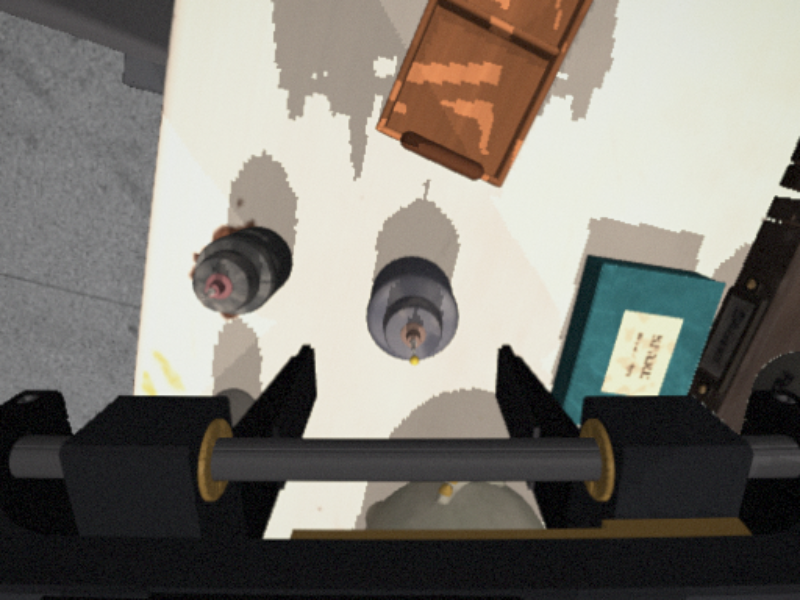

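broad_b's body circle is centred at (412,317) against a predicted (413,312). That puts it at about (0.502,-0.246), between the fingers. I'll lower onto it and grip.

```bash
python3 -m inch '{"dp":[[3,-1,-20],[0,0,-30],[0,0,-25],[0,0,-11],[0,0,0],[0,0,0]],"rotation":[[0,0,0],[0,0,0],[0,0,0],[0,0,0],[0,0,0],[0,0,0]]}' 70 20
python3 -m inch '{"dp":[[0,0,0],[0,0,0],[0,0,0],[0,0,0],[0,0,0],[0,0,0]],"rotation":[[0,0,0],[0,0,0],[0,0,0],[0,0,0],[0,0,0],[0,0,0]]}' 40 20
```

```text
clock: 2.85
position: [0.5051, -0.2473, 0.0301]
tool_rot: [0.613, 0.79, 0.0, 0.001]
force: [0.4, 0.1, 0.4]
opening: 0.0699
gripper_force: 0.0
clock: 3.45
position: [0.5046, -0.2469, 0.0292]
tool_rot: [0.613, 0.79, 0.0, 0.0]
force: [-1.3, 0.1, 7.6]
opening: 0.0477
gripper_force: 20.0
```

The grip is slightly high, next to the shoulder. I'll open, drop 5 mm and regrip.

```bash
python3 -m inch '{"dp":[[0,0,0],[0,0,0],[0,0,-3],[0,0,-2],[0,0,0]],"rotation":[[0,0,0],[0,0,0],[0,0,0],[0,0,0],[0,0,0]]}' 65 20
python3 -m inch '{"dp":[[0,0,0],[0,0,0],[0,0,0],[0,0,0],[0,0,0],[0,0,0]],"rotation":[[0,0,0],[0,0,0],[0,0,0],[0,0,0],[0,0,0],[0,0,0]]}' 40 20
python3 -m inch '{"dp":[[0,0,5],[0,0,10],[0,0,20],[0,0,20],[0,0,10],[0,0,0]],"rotation":[[0,0,0],[0,0,0],[0,0,0],[0,0,0],[0,0,0],[0,0,0]]}'
```

```text
clock: 3.95
position: [0.5043, -0.2466, 0.0232]
tool_rot: [0.613, 0.79, 0.0, -0.0]
force: [0.6, -0.4, -0.1]
opening: 0.0649
gripper_force: 0.0
clock: 4.55
position: [0.5045, -0.2468, 0.0237]
tool_rot: [0.613, 0.79, 0.0, 0.0]
force: [0.5, -0.4, -0.1]
opening: 0.0481
gripper_force: 20.0
clock: 5.15
position: [0.505, -0.2471, 0.0903]
tool_rot: [0.613, 0.79, 0.0, 0.001]
force: [-0.2, -0.5, -0.8]
opening: 0.0478
gripper_force: 20.0
```

```bash
python3 -m inch '{"dp":[[0,23,0],[-1,23,0],[-1,23,0],[-1,24,0],[0,23,0],[0,0,0],[0,0,0]],"rotation":[[0,0,-0.087],[0,0,-0.087],[0,0,-0.087],[0,0,-0.087],[0,0,-0.087],[0,0,0],[0,0,0]]}'
python3 - <<'E'
from h import *
s=status.get_obs();print(s["position"],yaw(s))
c=optics.calibration("wrist");im=optics.grab_frame("wrist")[:,:,::-1];cv2.imwrite("pics/w3.png",cv2.resize(im,(800,600)))
u=np.array([-.175,-.9846]);v=np.array([u[1],-u[0]]);o=np.array([.5175,-.046])
for y in(52,-17,-69):
  for x in(-32.5,32.5): p=o+u*y/1e3+v*x/1e3; print(y,x,proj(c,(*p,.02))*1.5625)
for x in(-32.5,32.5): p=o+u*-.123+v*x/1e3; print("end",x,proj(c,(*p,.038))*1.5625)
E
```

```text
clock: 5.85
position: [0.5015, -0.1306, 0.0882]
tool_rot: [0.768, 0.641, -0.0, -0.0]
force: [0.2, 0.9, -0.5]
opening: 0.0482
gripper_force: 20.0
[ 0.50145257 -0.13062015  0.08824991] -10.339503003899626
52 -32.5 [472.1684724  248.81730414]
52 32.5 [342.82320296 249.45642012]
-17 -32.5 [477.07205819 102.27040856]
-17 32.5 [336.69971132 103.06848182]
-69 -32.5 [480.97135629 -24.18620049]
-69 32.5 [331.72390942 -23.2458857 ]
end -32.5 [ 492.44082424 -200.09226393]
end 32.5 [ 318.91792781 -198.86758411]
```

View pics/w3.png

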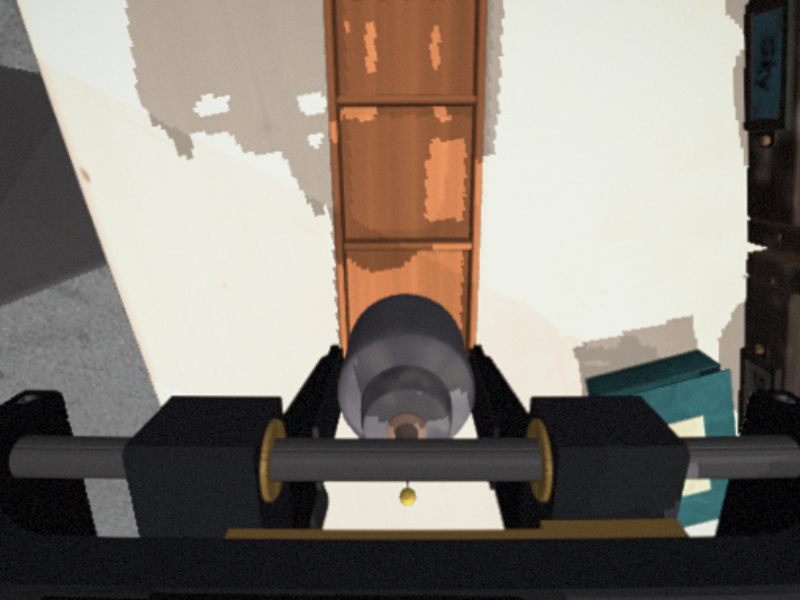

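The dividers lie at rows 244 and 100, against predicted 249 and 103, so the tray is about 2 mm further in +y. I'll refine its origin to (0.5177,-0.044). The bottle is aligned, so I'll lower it.

```bash
python3 -m inch '{"dp":[[1,2,-15],[0,0,-15],[0,0,-12],[0,0,-8],[0,0,-5],[0,0,-3],[0,0,0],[0,0,0]],"rotation":[[0,0,0],[0,0,0],[0,0,0],[0,0,0],[0,0,0],[0,0,0],[0,0,0],[0,0,0]]}'
```

```text
clock: 6.7
position: [0.5027, -0.1289, 0.031]
tool_rot: [0.769, 0.64, 0.0, 0.0]
force: [0.1, -0.2, -0.9]
opening: 0.0485
gripper_force: 20.0
```

```bash
python3 -m inch '{"dp":[[0,0,-1],[0,0,-1],[0,0,0]],"rotation":[[0,0,0],[0,0,0],[0,0,0]]}'
```

```text
clock: 7.0
position: [0.5025, -0.1288, 0.0287]
tool_rot: [0.769, 0.64, 0.0, 0.0]
force: [-0.6, -0.9, -0.1]
opening: 0.0478
gripper_force: 20.0
```

```bash
python3 -m inch '{"dp":[[0,0,-1],[0,0,0]],"rotation":[[0,0,0],[0,0,0]]}'
python3 -m inch '{"dp":[[0,0,0],[0,0,0],[0,0,0],[0,0,0],[0,0,0],[0,0,20],[0,0,40],[0,0,45],[0,0,45],[0,0,0]],"rotation":[[0,0,0],[0,0,0],[0,0,0],[0,0,0],[0,0,0],[0,0,0],[0,0,0],[0,0,0],[0,0,0],[0,0,0]]}' 70 20
```

```text
clock: 7.2
position: [0.5026, -0.1288, 0.0286]
tool_rot: [0.769, 0.64, 0.0, 0.0]
force: [-2.6, 0.8, 12.6]
opening: 0.0481
gripper_force: 20.0
clock: 8.2
position: [0.5044, -0.1295, 0.1828]
tool_rot: [0.769, 0.64, 0.002, 0.004]
force: [-0.0, 0.6, -0.1]
opening: 0.07
gripper_force: 0.0
```

broad_b is seated: 12.6 N contact at the expected height. Next I'll look at the left side.

```bash
python3 -m inch '{"dp":[[-5,25,20],[-5,30,20],[-6,35,20],[-6,35,20],[-6,35,20],[-6,35,10],[-5,30,7],[-5,25,0],[0,0,0],[0,0,0]],"rotation":[[0,0,0],[0,0,0],[0,0,0],[0,0,0],[0,0,0],[0,0,0],[0,0,0],[0,0,0],[0,0,0],[0,0,0]]}'
python3 - <<'E'
from h import *
s=status.get_obs();print(s["position"],yaw(s),s["joint_positions"])
c=optics.calibration("wrist");im=optics.grab_frame("wrist")[:,:,::-1];cv2.imwrite("pics/w4.png",cv2.resize(im,(800,600)))
np.save("w4c.npy",c,allow_pickle=True)
E
```

```text
clock: 9.2
position: [0.4583, 0.1214, 0.2941]
tool_rot: [0.768, 0.64, -0.0, -0.0]
force: [-0.1, -0.0, 0.3]
opening: 0.0695
gripper_force: 0.0
[0.45830243 0.12140929 0.29414512] -10.40602360602346 [ 1.19647048e-01  1.91777791e-01  1.79842431e+00 -2.51590904e-04
  1.15196829e+00  3.01368714e-01]
```

View pics/w4.png

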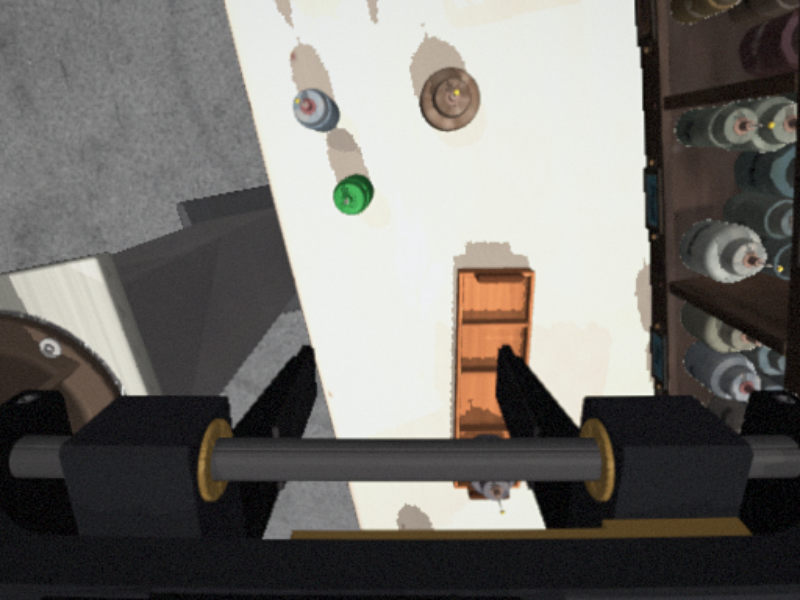

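broad_b stands in its wide compartment (485,470). broad_a is at (450,100), slim_b at (312,106) and green at (353,195). The tray's narrow end board is at (497,270), with dividers at rows 321, 372 and 430.

```bash
python3 - <<'E'
from h import *
c=np.load("w4c.npy",allow_pickle=True).item();s=1.5625
def P(u,z): return plane(c,np.array(u)/s,z).round(4)[:2]
print("ba body",P((450,98),.042),"cap",P((455,94),.066),"tip",P((457,93),.096),"d",np.linalg.norm(P((420,99),.03)-P((480,99),.03)))
print("sb cap",P((311,105),.066),P((317,110),.05),"tip",P((297,101),.107))
print("green",P((350,195),.066))
u=np.array([-.175,-.9846]);v=np.array([u[1],-u[0]]);o=np.array([.5177,-.044])
for n,px,z in(("d-69",(496,321),.02),("d-17",(495,372),.02),("end-123",(497,269),.038)):
  p=P(px,z)-o;print(n,p@u*1e3,p@v*1e3)
E
```

```text
ba body [0.5159 0.2352] cap [0.5177 0.2355] tip [0.5159 0.2335] d 0.05050831614694749
sb cap [0.4068 0.248 ] [0.408  0.2452] tip [0.4047 0.2477]
green [0.422  0.1752]
d-69 -72.57543999999997 -0.3047999999999052
d-17 -17.630699999999997 -2.046459999999995
end-123 -129.47418 4.729700000000092
```

Sizes and tray positions agree. I'll go to broad_a with the tool turned -40°, to keep the gripper's body away from slim_b's needle.

```bash
python3 -m inch '{"dp":[[8,16,-10],[8,16,-20],[8,16,-25],[9,16,-25],[9,16,-25],[8,16,-25],[8,17,-25],[0,0,-25],[0,0,0],[0,0,0]],"rotation":[[0,0,-0.1],[0,0,-0.1],[0,0,-0.1],[0,0,-0.1],[0,0,-0.1],[0,0,-0.1],[0,0,-0.1],[0,0,0],[0,0,0],[0,0,0]]}'
python3 - <<'E'
from h import *
s=status.get_obs();print(s["position"],yaw(s),s["joint_positions"])
c=optics.calibration("wrist");im=optics.grab_frame("wrist")[:,:,::-1];cv2.imwrite("w5.png",im);cv2.imwrite("pics/w5.png",cv2.resize(im,(800,600)))
np.save("w5c.npy",c,allow_pickle=True)
print(proj(c,(.516,.234,.042))*1.5625,proj(c,(.516,.234,.099))*1.5625)
E
```

```text
clock: 10.25
position: [0.5168, 0.2333, 0.1147]
tool_rot: [0.942, 0.337, -0.0, 0.0]
force: [-0.2, 0.0, 0.9]
opening: 0.07
gripper_force: 0.0
[0.51676215 0.23333653 0.11471186] -50.6304715865611 [ 3.07721702e-01  5.31123948e-01  1.80602152e+00 -2.31200103e-04
  8.05428340e-01  1.19155029e+00]
[403.61044151 310.69342797] [403.03367624 354.69670946]
```

View pics/w5.png

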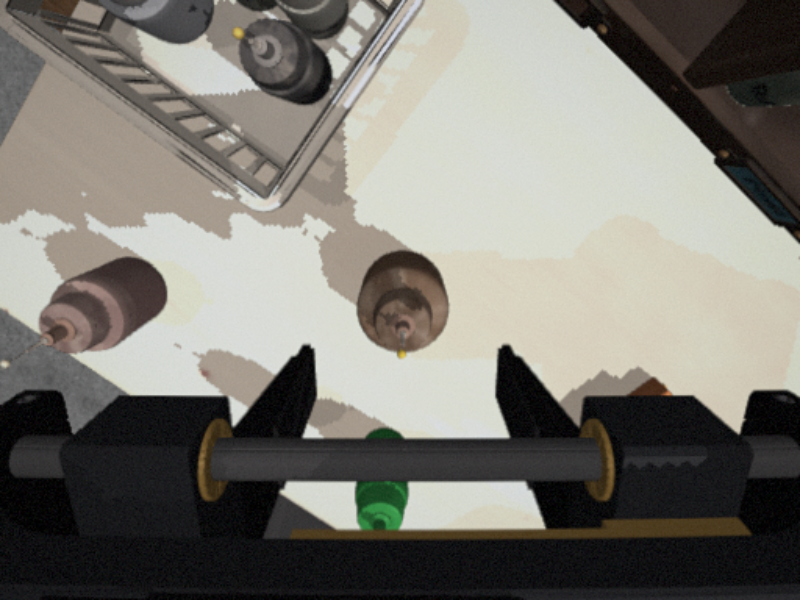

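broad_a's body is at (403,308) and its tip at (402,354), matching the prediction. I'll descend, grip and lift.

```bash
python3 -m inch '{"dp":[[0,0,-25],[0,0,-30],[0,0,-20],[0,0,-10],[0,0,-5],[0,0,0],[0,0,0]],"rotation":[[0,0,0],[0,0,0],[0,0,0],[0,0,0],[0,0,0],[0,0,0],[0,0,0]]}'
python3 -m inch '{"dp":[[0,0,0],[0,0,0],[0,0,0],[0,0,0],[0,0,0],[0,0,0]],"rotation":[[0,0,0],[0,0,0],[0,0,0],[0,0,0],[0,0,0],[0,0,0]]}' 40 20
python3 -m inch '{"dp":[[0,0,5],[0,0,15],[0,0,25],[0,0,20],[0,0,5],[0,0,0]],"rotation":[[0,0,0],[0,0,0],[0,0,0],[0,0,0],[0,0,0],[0,0,0]]}'
```

```text
clock: 11.0
position: [0.517, 0.2343, 0.0257]
tool_rot: [0.941, 0.337, 0.001, 0.0]
force: [-0.5, -0.1, 0.2]
opening: 0.0702
gripper_force: 0.0
clock: 11.6
position: [0.5166, 0.2343, 0.0249]
tool_rot: [0.941, 0.337, 0.0, 0.0]
force: [-1.7, 0.0, 5.2]
opening: 0.0475
gripper_force: 20.0
clock: 12.2
position: [0.5166, 0.2343, 0.095]
tool_rot: [0.941, 0.337, 0.001, 0.0]
force: [-1.1, 0.4, -1.4]
opening: 0.0477
gripper_force: 19.9
```

```bash
python3 -m inch '{"dp":[[0,-15,0],[0,-30,0],[0,-35,0],[-1,-40,0],[-1,-40,0],[0,-40,0],[0,-40,0],[0,-35,0],[0,-20,0],[0,0,0]],"rotation":[[0,0,0.07],[0,0,0.08],[0,0,0.08],[0,0,0.08],[0,0,0.08],[0,0,0.08],[0,0,0.08],[0,0,0.08],[0,0,0.07],[0,0,0]]}'
python3 -m inch '{"dp":[[0,0,0]],"rotation":[[0,0,0]]}'
python3 - <<'E'
from h import *
s=status.get_obs();print(s["position"],yaw(s))
c=optics.calibration("wrist");im=optics.grab_frame("wrist")[:,:,::-1];cv2.imwrite("pics/w6.png",cv2.resize(im,(800,600)))
u=np.array([-.175,-.9846]);v=np.array([u[1],-u[0]]);o=np.array([.5177,-.044])
for y in(-17,-69):
  for x in(-32.5,32.5): p=o+u*y/1e3+v*x/1e3; print(y,x,proj(c,(*p,.02))*1.5625)
E
```

```text
clock: 13.2
position: [0.514, -0.0629, 0.0935]
tool_rot: [0.769, 0.639, -0.001, -0.001]
force: [0.1, 1.4, -0.6]
opening: 0.0478
gripper_force: 19.9
clock: 13.3
position: [0.514, -0.0607, 0.0938]
tool_rot: [0.77, 0.639, -0.0, -0.001]
force: [1.0, 1.0, -1.3]
opening: 0.0476
gripper_force: 19.9
[ 0.51398866 -0.06069281  0.09375349] -10.624654872126296
-17 -32.5 [470.0892447  246.45608882]
-17 32.5 [343.51005873 247.6795501 ]
-69 -32.5 [472.99666671 140.47558553]
-69 32.5 [338.56585575 141.92441394]
```

View pics/w6.png

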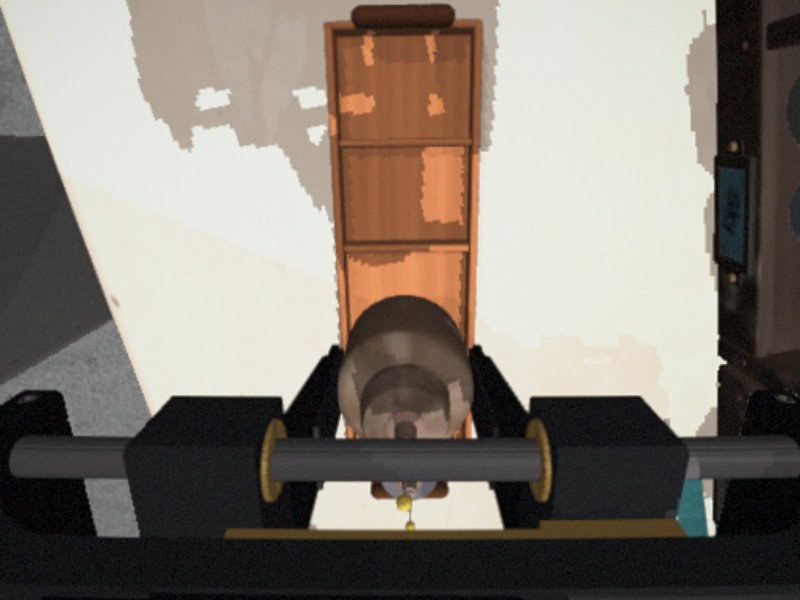

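The dividers at rows 247 and 143 match the prediction, so I'll lower broad_a.

```bash
python3 -m inch '{"dp":[[0,0,-15],[0,0,-20],[0,0,-15],[0,0,-7],[0,0,-4],[0,0,-2],[0,0,-1],[0,0,0],[0,0,0]],"rotation":[[0,0,0],[0,0,0],[0,0,0],[0,0,0],[0,0,0],[0,0,0],[0,0,0],[0,0,0],[0,0,0]]}'
```

```text
clock: 14.25
position: [0.5146, -0.0608, 0.031]
tool_rot: [0.769, 0.639, 0.0, 0.0]
force: [0.5, 1.0, -2.0]
opening: 0.0479
gripper_force: 19.9
```

```bash
python3 -m inch '{"dp":[[0,0,-1],[0,0,-1],[0,0,0]],"rotation":[[0,0,0],[0,0,0],[0,0,0]]}'
python3 -m inch '{"dp":[[0,0,0],[0,0,0],[0,0,0],[0,0,0],[0,0,0],[0,0,20],[0,0,40],[0,0,45],[0,0,45],[0,0,0]],"rotation":[[0,0,0],[0,0,0],[0,0,0],[0,0,0],[0,0,0],[0,0,0],[0,0,0],[0,0,0],[0,0,0],[0,0,0]]}' 70 20
```

```text
clock: 14.55
position: [0.5147, -0.0609, 0.0299]
tool_rot: [0.769, 0.64, 0.0, 0.001]
force: [-3.2, 0.7, 16.0]
opening: 0.048
gripper_force: 20.2
clock: 15.55
position: [0.5165, -0.0612, 0.1838]
tool_rot: [0.769, 0.64, 0.003, 0.004]
force: [0.4, 0.5, -0.1]
opening: 0.0697
gripper_force: 0.0
```

```bash
python3 -m inch '{"dp":[[-10,25,0],[-14,40,0],[-14,40,0],[-14,40,0],[-14,40,0],[-14,40,0],[-14,40,0],[-14,38,0],[0,5,-15],[0,0,-15]],"rotation":[[0,0,0],[0,0,0],[0,0,0],[0,0,0],[0,0,0],[0,0,0],[0,0,0],[0,0,0],[0,0,0],[0,0,0]]}' 58 20
python3 -m inch '{"dp":[[0,0,0]],"rotation":[[0,0,0]]}'
python3 - <<'E'
from h import *
s=status.get_obs();print(s["position"],yaw(s),s["joint_positions"])
c=optics.calibration("wrist");im=optics.grab_frame("wrist")[:,:,::-1];cv2.imwrite("pics/w7.png",cv2.resize(im,(800,600)))
for z in(.05,.066,.109):print(proj(c,(.406,.247,z))*1.5625)
np.save("w7c.npy",c,allow_pickle=True)
E
```

```text
clock: 16.55
position: [0.4058, 0.2486, 0.148]
tool_rot: [0.768, 0.641, 0.0, 0.0]
force: [0.2, -0.1, -0.7]
opening: 0.0578
gripper_force: 0.0
clock: 16.65
position: [0.4053, 0.2472, 0.1468]
tool_rot: [0.768, 0.64, -0.002, -0.0]
force: [-0.1, -0.0, -0.3]
opening: 0.0579
gripper_force: 0.0
[0.40534375 0.24719667 0.14683565] -10.429242792963642 [ 4.08424404e-01  3.74635143e-01  1.99318682e+00 -1.24221107e-04
  7.77236163e-01  5.90534899e-01]
[407.39432394 297.0262684 ]
[407.40304336 305.70166436]
[407.43208259 334.89955978]
```

View pics/w7.png

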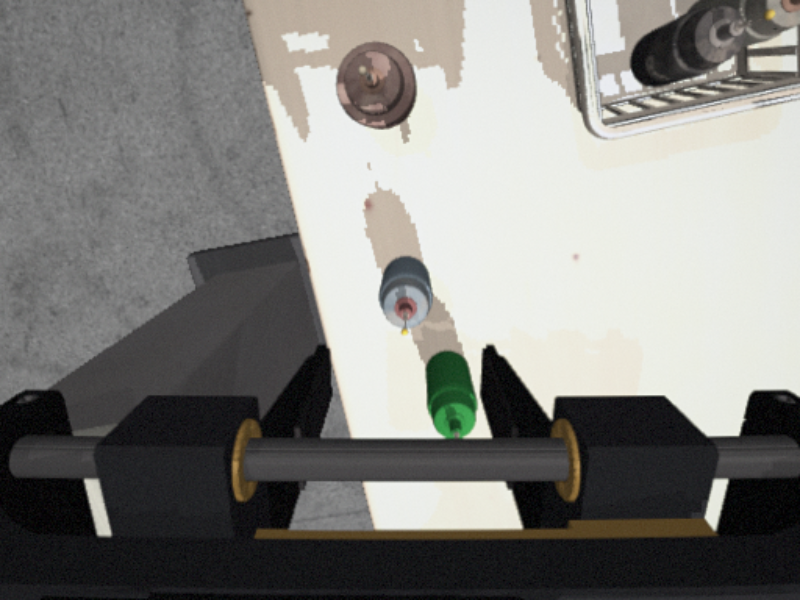

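slim_b's cap is at (406,305) and its tip at (405,331), within 1–2 mm of the prediction. The green bottle at (452,395) stays clear of the closing line. I'll descend to a TCP height of 37 mm so the needle clears the gripper's body.

```bash
python3 -m inch '{"dp":[[0,1,-25],[0,0,-30],[0,0,-30],[0,0,-15],[0,0,-10],[0,0,0],[0,0,0]],"rotation":[[0,0,0],[0,0,0],[0,0,0],[0,0,0],[0,0,0],[0,0,0],[0,0,0]]}'
python3 -m inch '{"dp":[[0,0,0],[0,0,0],[0,0,0],[0,0,0],[0,0,0],[0,0,0]],"rotation":[[0,0,0],[0,0,0],[0,0,0],[0,0,0],[0,0,0],[0,0,0]]}' 22 20
python3 -m inch '{"dp":[[0,0,5],[0,0,15],[0,0,25],[0,0,25],[0,0,25],[0,0,0]],"rotation":[[0,0,0],[0,0,0],[0,0,0],[0,0,0],[0,0,0],[0,0,0]]}'
```

```text
clock: 17.4
position: [0.4069, 0.2483, 0.0393]
tool_rot: [0.769, 0.639, 0.0, 0.0]
force: [-0.1, 0.8, -0.6]
opening: 0.0577
gripper_force: 0.0
clock: 18.0
position: [0.4066, 0.2483, 0.0389]
tool_rot: [0.769, 0.64, 0.0, 0.0]
force: [-0.6, 0.9, 4.8]
opening: 0.0306
gripper_force: 20.0
clock: 18.6
position: [0.4075, 0.2487, 0.1363]
tool_rot: [0.769, 0.64, 0.002, 0.001]
force: [0.2, 0.4, -0.9]
opening: 0.0305
gripper_force: 19.9
```

```bash
python3 -m inch '{"dp":[[20,0,5],[40,0,10],[40,-10,10],[20,-30,0],[6,-40,0],[0,-40,0],[0,-40,0],[0,-30,0],[0,-9,0],[0,0,0]],"rotation":[[0,0,0],[0,0,0],[0,0,0],[0,0,0],[0,0,0],[0,0,0],[0,0,0],[0,0,0],[0,0,0],[0,0,0]]}'
python3 -m inch '{"dp":[[0,0,-20],[0,0,-30],[0,0,-20],[0,0,0]],"rotation":[[0,0,0],[0,0,0],[0,0,0],[0,0,0]]}'
```

```text
clock: 19.6
position: [0.5323, 0.0484, 0.158]
tool_rot: [0.769, 0.639, -0.0, -0.0]
force: [0.7, 0.1, 0.3]
opening: 0.0303
gripper_force: 19.9
clock: 20.0
position: [0.5311, 0.0506, 0.0862]
tool_rot: [0.768, 0.64, -0.002, -0.002]
force: [-1.0, 0.3, -0.3]
opening: 0.0304
gripper_force: 19.9
```

```bash
python3 -m inch '{"dp":[[2,-1,-10],[0,0,-10],[0,0,-10],[0,0,-6],[0,0,-3],[0,0,-1],[0,0,0],[0,0,0]],"rotation":[[0,0,0],[0,0,0],[0,0,0],[0,0,0],[0,0,0],[0,0,0],[0,0,0],[0,0,0]]}'
```

```text
clock: 20.8
position: [0.5346, 0.0482, 0.0489]
tool_rot: [0.769, 0.64, 0.0, 0.0]
force: [0.7, -0.0, -0.3]
opening: 0.0301
gripper_force: 19.9
```

```bash
python3 -m inch '{"dp":[[0,1,-2],[0,0,-2],[0,0,-1],[0,0,0],[0,0,0]],"rotation":[[0,0,0],[0,0,0],[0,0,0],[0,0,0],[0,0,0]]}'
```

```text
clock: 21.3
position: [0.5345, 0.0492, 0.0439]
tool_rot: [0.769, 0.64, 0.0, 0.0]
force: [-1.8, 1.3, 4.7]
opening: 0.0304
gripper_force: 20.0
```

Contact came exactly at floor height. I'll release, rise and go to slim_a at about (0.4115,-0.347), travelling high above everything.

```bash
python3 -m inch '{"dp":[[0,0,0],[0,0,0],[0,0,0],[0,0,0],[0,0,0],[0,0,20],[0,0,40],[0,0,45],[0,0,45],[0,0,0]],"rotation":[[0,0,0],[0,0,0],[0,0,0],[0,0,0],[0,0,0],[0,0,0],[0,0,0],[0,0,0],[0,0,0],[0,0,0]]}' 58 20
python3 -m inch '{"dp":[[-10,-25,0],[-12,-42,0],[-14,-45,0],[-14,-45,0],[-14,-45,0],[-14,-45,0],[-14,-45,0],[-14,-45,0],[-12,-40,0],[-5,-20,-10]],"rotation":[[0,0,0],[0,0,0],[0,0,0],[0,0,0],[0,0,0],[0,0,0],[0,0,0],[0,0,0],[0,0,0],[0,0,0]]}'
python3 -m inch '{"dp":[[0,0,-15],[0,0,-15],[0,0,0],[0,0,0]],"rotation":[[0,0,0],[0,0,0],[0,0,0],[0,0,0]]}'
python3 - <<'E'
from h import *
s=status.get_obs();print(s["position"],yaw(s),s["joint_positions"])
c=optics.calibration("wrist");im=optics.grab_frame("wrist")[:,:,::-1];cv2.imwrite("pics/w8.png",cv2.resize(im,(800,600)))
for z in(.05,.066,.111):print(proj(c,(.4115,-.347,z))*1.5625)
np.save("w8c.npy",c,allow_pickle=True)
E
```

```text
clock: 22.3
position: [0.5366, 0.0492, 0.199]
tool_rot: [0.769, 0.64, 0.003, 0.003]
force: [0.4, -0.4, -0.6]
opening: 0.0577
gripper_force: 0.0
clock: 23.3
position: [0.4105, -0.351, 0.1837]
tool_rot: [0.77, 0.639, -0.0, 0.001]
force: [0.8, -0.3, 0.6]
opening: 0.0577
gripper_force: 0.0
clock: 23.7
position: [0.4114, -0.3476, 0.1535]
tool_rot: [0.769, 0.64, 0.0, -0.0]
force: [1.0, 0.9, 0.2]
opening: 0.0581
gripper_force: 0.0
[ 0.41144483 -0.34764612  0.15350599] -10.480447074668113 [-8.24229440e-01  4.43796682e-01  1.83945182e+00  7.90055288e-05
  8.59107478e-01 -6.41362608e-01]
[405.73966084 292.89654272]
[405.71989468 301.07208382]
[405.65000414 329.95820236]
```

View pics/w8.png

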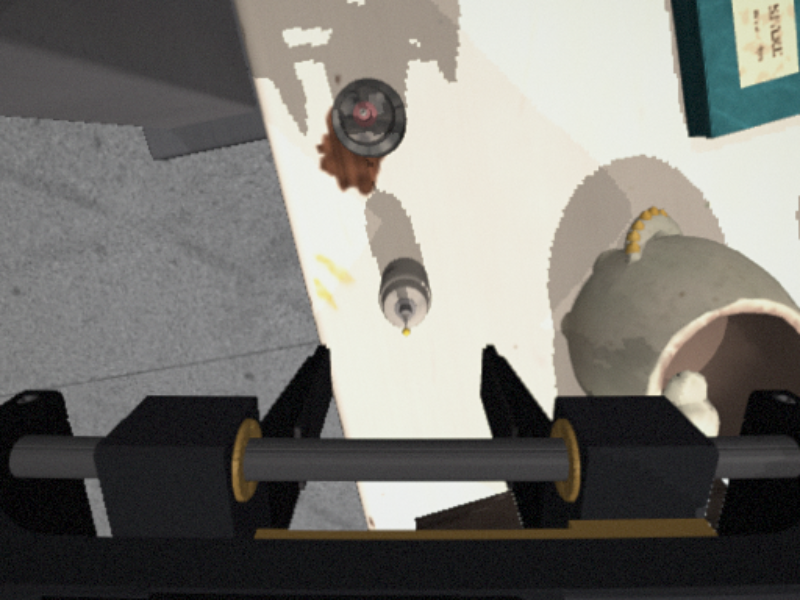

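slim_a's cap is at (405,303) and its tip at (406,331), matching the prediction. The mug's body at (570–800,320) is near the gripper's far end, so I'll turn the tool +60° away from it first.

```bash
python3 -m inch '{"dp":[[0,0,0],[0,0,0],[0,0,0],[0,0,0],[0,0,0],[0,0,0],[0,0,0],[0,0,0],[0,0,0]],"rotation":[[0,0,0.13],[0,0,0.13],[0,0,0.13],[0,0,0.13],[0,0,0.13],[0,0,0.13],[0,0,0.13],[0,0,0.13],[0,0,0]]}'
python3 -m inch '{"dp":[[0,0,-25],[0,0,-30],[0,0,-30],[0,0,-20],[0,0,-10],[0,0,0],[0,0,0]],"rotation":[[0,0,0],[0,0,0],[0,0,0],[0,0,0],[0,0,0],[0,0,0],[0,0,0]]}'
```

```text
clock: 24.65
position: [0.4118, -0.3478, 0.1544]
tool_rot: [0.348, 0.937, -0.0, 0.001]
force: [-0.1, 0.2, 1.0]
opening: 0.0582
gripper_force: 0.0
clock: 25.35
position: [0.4118, -0.3481, 0.0395]
tool_rot: [0.35, 0.937, -0.0, 0.0]
force: [1.0, -0.1, 0.3]
opening: 0.0578
gripper_force: 0.0
```

```bash
python3 -m inch '{"dp":[[0,0,-1],[0,0,0],[0,0,0],[0,0,0],[0,0,0],[0,0,0]],"rotation":[[0,0,0],[0,0,0],[0,0,0],[0,0,0],[0,0,0],[0,0,0]]}' 22 20
python3 -m inch '{"dp":[[0,0,5],[0,0,15],[0,0,25],[0,0,35],[0,0,35],[0,0,20],[0,0,0]],"rotation":[[0,0,0],[0,0,0],[0,0,0],[0,0,0],[0,0,0],[0,0,0],[0,0,0]]}'
```

```text
clock: 25.95
position: [0.4116, -0.3479, 0.0379]
tool_rot: [0.349, 0.937, -0.0, 0.0]
force: [0.6, 0.2, 3.2]
opening: 0.0306
gripper_force: 19.9
clock: 26.65
position: [0.4122, -0.3484, 0.1755]
tool_rot: [0.349, 0.937, -0.001, 0.002]
force: [-0.3, -0.2, -0.1]
opening: 0.0307
gripper_force: 19.8
```

```bash
python3 -m inch '{"dp":[[5,20,0],[11,35,0],[13,40,0],[13,40,0],[13,40,0],[13,40,0],[13,40,0],[13,40,0],[12,31,0],[7,20,0]],"rotation":[[0,0,-0.104],[0,0,-0.104],[0,0,-0.104],[0,0,-0.104],[0,0,-0.104],[0,0,-0.104],[0,0,-0.104],[0,0,-0.104],[0,0,-0.104],[0,0,-0.104]]}'
python3 -m inch '{"dp":[[0,0,0],[0,0,-20],[0,0,-30],[0,0,-25],[0,0,-15],[0,0,0],[0,0,0]],"rotation":[[0,0,0],[0,0,0],[0,0,0],[0,0,0],[0,0,0],[0,0,0],[0,0,0]]}'
python3 -c "
from h import *
print(yaw(status.get_obs()))"
```

```text
clock: 27.65
position: [0.5245, 0.0005, 0.1716]
tool_rot: [0.77, 0.638, -0.0, -0.001]
force: [-0.4, 0.1, -0.6]
opening: 0.0307
gripper_force: 19.8
clock: 28.35
position: [0.5242, -0.0023, 0.0825]
tool_rot: [0.769, 0.64, -0.0, -0.0]
force: [-0.2, 0.2, 0.4]
opening: 0.0311
gripper_force: 19.8
-10.455227149936333
```

```bash
python3 -m inch '{"dp":[[1,0,-10],[0,0,-10],[0,0,-9],[0,0,-5],[0,0,-3],[0,0,-1],[0,0,0],[0,0,0]],"rotation":[[0,0,0],[0,0,0],[0,0,0],[0,0,0],[0,0,0],[0,0,0],[0,0,0],[0,0,0]]}'
python3 -m inch '{"dp":[[0,0,-1],[0,0,-1],[0,0,0]],"rotation":[[0,0,0],[0,0,0],[0,0,0]]}'
```

```text
clock: 29.15
position: [0.5256, -0.0018, 0.0449]
tool_rot: [0.769, 0.64, 0.0, 0.0]
force: [-0.1, -0.6, 0.3]
opening: 0.0313
gripper_force: 19.8
clock: 29.45
position: [0.5256, -0.0018, 0.0429]
tool_rot: [0.769, 0.64, 0.0, 0.0]
force: [-0.6, -0.3, 2.1]
opening: 0.0308
gripper_force: 19.9
```

```bash
python3 -m inch '{"dp":[[0,0,0],[0,0,0],[0,0,0],[0,0,0],[0,0,0],[0,0,20],[0,0,40],[0,0,45],[0,0,45],[0,0,30]],"rotation":[[0,0,0],[0,0,0],[0,0,0],[0,0,0],[0,0,0],[0,0,0],[0,0,0],[0,0,0],[0,0,0],[0,0,0]]}' 58 20
python3 -m inch '{"dp":[[-10,-25,5],[-12,-42,5],[-14,-45,5],[-14,-45,0],[-14,-45,0],[-14,-45,0],[-14,-45,0],[-14,-45,0],[0,0,0],[0,0,0]],"rotation":[[0,0,0],[0,0,0],[0,0,0],[0,0,0],[0,0,0],[0,0,0],[0,0,0],[0,0,0],[0,0,0],[0,0,0]]}'
python3 - <<'E'
from h import *
a=optics.grab_frame("top")[130:240,115:380,::-1];b=optics.grab_frame("side")[130:230,180:345,::-1]
a=cv2.resize(a,(700,290),interpolation=cv2.INTER_CUBIC);b=cv2.resize(b,(500,303),interpolation=cv2.INTER_CUBIC)
o=np.zeros((593,700,3),np.uint8);o[:290]=a;o[290:,:500]=b;cv2.imwrite("pics/end.png",o)
E
```

```text
clock: 30.45
position: [0.5258, -0.0018, 0.2258]
tool_rot: [0.769, 0.64, 0.001, 0.001]
force: [0.6, 0.3, 0.6]
opening: 0.0579
gripper_force: 0.0
clock: 31.45
position: [0.4189, -0.3393, 0.2373]
tool_rot: [0.769, 0.639, 0.0, -0.0]
force: [0.6, 0.6, -0.3]
opening: 0.058
gripper_force: 0.0
```

View pics/end.png

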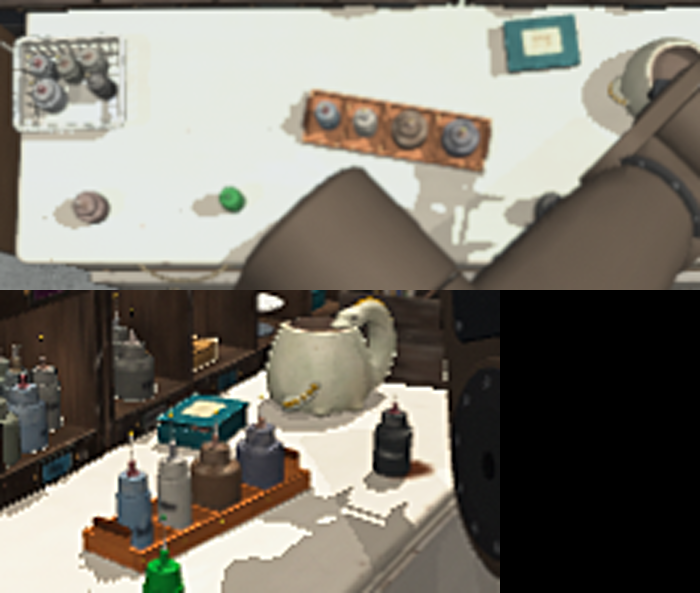

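All four bottles stand upright in their compartments: top panel, blue (327,113), off-white (365,122), brown (408,128) and indigo (461,137). The middle-sized bottles, the green one and the mug have not moved.

```bash
python3 -c "
from workcell import r
print(r.finish_job())"
```

```text
the job is handed in; nothing more can be done
None
```

The job is handed in at about 32 s: the two broad bottles stand in the wide compartments and the two slim ones in the narrow, upright on the tray floor, and the middle-sized bottles, the green look-alike and the mug were left where they stood.

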